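Clear the racks and move the hot loaves with the lifter

TASK

First clear what is in the way: take the pot lid off the empty slatted rack and the salt jar from in front of the rack with the loaves, and stand both upright on the wooden board between the racks. Then, using the lifter and never touching the hot loaves with the gripper, slide its blade along the slots under each loaf, carry every loaf over to the other rack and set each down flat and squarely across the two slats of a lane of its own, dropping none on the bench. When all are across, lay the lifter back flat where you found it, and leave the other kitchen things alone.

Things in the scene. Friction and masses are not known exactly. Their poses are not given: they have to be found in the camera images.
- rack_from: Rack with the loaves (left or right): fixed wooden rack, 130 mm deep (x) by 316 wide (y). Origin: centre of underside; x away from robot. Lanes at y = -112, 0, 112 mm: each two slats 12 mm thick, centred 40 mm either side of the lane line; slot between 68 mm wide, open at front (-x), back and top. Slats z 10 to 45 mm; cross bars below (z 0 to 10). A blade can run in a slot at z 10 to 45.
- rack_to: Equal rack, with only the lid on it: fixed wooden rack, 130 mm deep (x) by 316 wide (y). Origin: centre of underside; x away from robot. Lanes at y = -112, 0, 112 mm: each two slats 12 mm thick, centred 40 mm either side of the lane line; slot between 68 mm wide, open at front (-x), back and top. Slats z 10 to 45 mm; cross bars below (z 0 to 10). A blade can run in a slot at z 10 to 45.
- loaf1_mid (a point): hard-crusted round flat loaf, 100 mm diameter, 18 mm thick, 140 g, scored in six on top; may be absent. This point is its centre, z along its axis (up). At the start it lies across the two slats of a lane of rack_from (lane at y = -112 mm of that rack), underside 45 mm above the bench.
- loaf2_mid (a point): hard-crusted round flat loaf, 100 mm diameter, 18 mm thick, 140 g, scored in six on top; may be absent. This point is its centre, z along its axis (up). At the start it lies across the two slats of a lane of rack_from (lane at y = 0 mm of that rack), underside 45 mm above the bench.
- loaf3_mid (a point): hard-crusted round flat loaf, 100 mm diameter, 18 mm thick, 140 g, scored in six on top; may be absent. This point is its centre, z along its axis (up). At the start it lies across the two slats of a lane of rack_from (lane at y = +112 mm of that rack), underside 45 mm above the bench.
- lifter_grip (a point): Lifter (spatula), 220 g, on its blade and rear foot. Point: centre of the wooden handle; x towards the blade's tip, z up. In mm: handle 24 wide (y) and tall, x -70 to 40; neck 30 wide at x = 33; flat blade 44 wide, x 30 to 190, underside z = -52, top z = -48; foot at x = -62 also down to z = -52. A loaf rides best centred at x = 140.
- lid_knob (a point): Aluminium pot lid, 150 mm diameter, 160 g, slightly domed, with an upright black knob 28 mm diameter. This point is on the knob's axis, 40 mm above the lid's flat underside; the knob stands from 13 to 51 mm above that underside. z up. At the start the lid lies on the slats of rack_to.
- jar_mid (a point): Squat clay salt jar with wooden stopper, 60 mm diameter, 65 mm tall, 220 g. This point is its centre, half-way up; z up. At the start it stands on the bench just in front of rack_from.
- board_top (a point): Fixed wooden board between the racks, 240 mm (x) by 160 mm (y), 12 mm thick. This point is the centre of its top face; x points away from the robot. Lid and jar fit on it one behind the other.
- bowl: Bystander: glazed ceramic bowl, 130 mm wide, 60 mm tall, front left; origin at its underside. Leave alone.
- pot: Bystander: aluminium pot, 148 mm wide, 85 mm tall, front right. Leave alone.
- cup: Bystander: small white cup, 64 mm wide, 50 mm tall, behind the board. Leave alone.
- cup2: Bystander: second small white cup like the first, behind the board. Leave alone.
- ladle: Bystander: red plastic ladle, 300 mm long, on the right. Leave alone.
- tongs: Bystander: steel tongs, 210 mm long, on the left. Leave alone.
Not all that is in view belongs to the job. What is meant by the part that bears jar_mid is not green, red or yellow, and is the smaller of those in its own colour.

How it is judged:
By the outcome, as a careful person would: the job done as asked, in the order asked, and still so for the second after the job is handed in, with the robot touching nothing.
Of loaf1, loaf2, loaf3 only 2 to 3 are there at a start; the rules pass over those that are not, and their reading is None.
At some moment in a run one of lid, jar, lifter may be knocked a few centimetres aside while the robot is not near it.
It also fails if it takes over 210 s, if anything falls off the work surface, if the arm or the gripper's body presses on something with over 40 N, if the wrist force passes 120 N, or if a joint passes its speed limit or range.

ROBOT

A 6-joint arm with a two-finger parallel gripper is mounted at the origin on the work surface. World frame = base frame: x ahead of the robot, y to its left, z up, the work surface at z = 0. Lengths are in m, angles in rad, forces in N, time in s.
With the tool pointing down it reaches from about 0.35 to 0.8 m from the base axis. Payload 7.3 kg.
Tool frame: the origin (TCP) lies between the finger pads; the fingertips stand 25 mm ahead of it and the grasp point (between the pads) lies 6 mm ahead of it (r.tip_extent is the distance from the TCP to the fingertips, in m); z points along the fingers, y is the direction in which the jaws open and shut (so a half turn about z gives the same grasp; the last joint's range is limited). The gripper opens to 85 mm and grips with 20 to 120 N. Pads are 22 mm wide; open, the fingers measure 114 mm over their backs; the gripper's body (76 mm by 85 mm) begins 54 mm behind the grasp point. The pads swing forward as they close: fully open they stand 13 mm farther back than shut.
Start: joints at [-1.474, 0.342, 1.524, -0, 1.275, -0.146], TCP at [0.126, -0.51, 0.256] pointing down, gripper open.
Joint ranges: [-2.53, 2.53], [-0.77, 2.02], [0.04, 2.7], [-1, 4.14], [0.28, 2.66], [-3.11, 3.11]. Speed limits (rad/s): [2.57, 2.57, 3.14, 3.14, 3.14, 3.14].

INTERFACE

Orientations are given as a unit quaternion [x, y, z, w].
In Python, from workcell import r, command_gripper, optics gives the robot as it stands. The module is installed in compiled form; this text tells all that it offers. Calls block until the motion is done:
- r.reach(position, orientation): joint-space move of the TCP to a pose.
- r.move_straight(position, orientation=None, speed=0.15, max_force=None): straight line of the TCP; orientation=None keeps the orientation; speed is the mean speed in m/s. With max_force (N) it stops when the force on the tool has changed by that much, and returns True; else False.
- r.movej(angles): joint-space move.
- command_gripper(opening, force=None): finger opening in m; force is the grip in N (None keeps the last); returns when the fingers have stopped.
- r.hold(seconds).
- r.solve_ik(position, orientation): joint angles nearest the present ones, or None.
- r.read_state(): the state.
- optics.get_image(name): name is "scene" or "top" or "wrist"; returns (picture, depth): 384x512x3 uint8, red, green, blue; 384x512 float32, m along the optical axis (not along the pixel's ray), 0 where there is no reading.
- optics.camera_model(name): a dict with "K" (3x3 intrinsics, pixels), "k1" (the pictures are not rectified: a ray, as slopes to the right and down, at radius r is drawn at 1 + k1 r^2 times it, then the intrinsics apply), "R" (3x3) and "t" (3): a world point X has camera coordinates R X + t; the wrist camera has in their place "tool_from_camera" (4x4, takes a point from camera to tool coordinates, whose origin is the TCP and whose axes are the flange's). Camera axes: x right, y down, z forward; pixel columns grow to the right and rows downward; lengths in m; the calibration is good to about 2 mm. A picture is of the moment at which its call begins: read the wrist's pose just before it. camera_model takes no time and is no camera call.
A pose or a line that the arm cannot do raises r.PlanningError and nothing moves.
- r.finish_job(): hands the job in, once; it reports no verdict.
The state is a dict: "time_s": time; "joint_positions": joint angles; "dq": joint speeds; "tau": joint torques, N m; "eef_pos": TCP position; "eef_rot": TCP orientation; "contact_force": force on the tool from outside, world axes, zero at the start; "torque": the same for the moment, N m; "grip_width": finger opening in m.
Only numpy, scipy, OpenCV 4.12 (cv2) and the standard library are available. Lean on these libraries where they do the work, as an engineer would, in place of code of your own. Each camera call takes 0.05 s, during which the arm holds its last target.

## Working session

There is one attempt and no reset: what is moved stays moved. The work goes in short steps, each a Python script; the robot and the scene stay as the last script left them, time stands still between calls to the robot, and variables do not carry over. Pictures are saved under pics/ and viewed, and the job is handed in when it is done.

```bash
mkdir -p pics; ls; python3 - <<'E'
from workcell import r, command_gripper, optics
import cv2,numpy as np
for n in ("scene","top"):
    im,d=optics.get_image(n); cv2.imwrite(f"pics/{n}0.png",im[:,:,::-1]); np.save(f"{n}0.npy",d)
    m=optics.camera_model(n); print(n,m)
m=optics.camera_model("wrist");print(m)
s=r.read_state();print(s["time_s"],s["eef_pos"],s["eef_rot"],s["grip_width"])
E
```

```text
pics
scene {'K': array([[386.96442505,   0.        , 264.59047311],
       [  0.        , 386.96442505, 193.06182967],
       [  0.        ,   0.        ,   1.        ]]), 'k1': 0.013246133271062655, 'R': array([[-0.56522195,  0.82491704, -0.00600171],
       [ 0.67847581,  0.46071937, -0.57219597],
       [-0.46924911, -0.32748974, -0.82009496]]), 't': array([ 0.32557676, -0.3301495 ,  1.80201362])}
top {'K': array([[353.87735355,   0.        , 257.02536008],
       [  0.        , 353.87735355, 189.264527  ],
       [  0.        ,   0.        ,   1.        ]]), 'k1': 0.0060937918654286605, 'R': array([[-0.02246269, -0.99970582, -0.00914838],
       [-0.99364586,  0.02333412, -0.11010645],
       [ 0.11028753,  0.00661696, -0.9938777 ]]), 't': array([0.0143175 , 0.56393715, 1.34313481])}
{'K': array([[317.40970734,   0.        , 253.37671812],
       [  0.        , 317.40970734, 189.0502655 ],
       [  0.        ,   0.        ,   1.        ]]), 'k1': -0.06164154680524045, 'tool_from_camera': array([[ 6.44787635e-04, -9.55664377e-01, -2.94457439e-01,
         7.44036119e-02],
       [ 9.99999791e-01,  6.32365727e-04,  1.37398810e-04,
         7.53998116e-04],
       [ 5.48976445e-05, -2.94457466e-01,  9.55664584e-01,
        -1.16902322e-01],
       [ 0.00000000e+00,  0.00000000e+00,  0.00000000e+00,
         1.00000000e+00]])}
0.1 [ 0.12621844 -0.50925928  0.25570003] [ 9.92639998e-01  1.21100591e-01  2.15383240e-05 -6.92849402e-04] 0.08522725127047914
```

View pics/scene0.png

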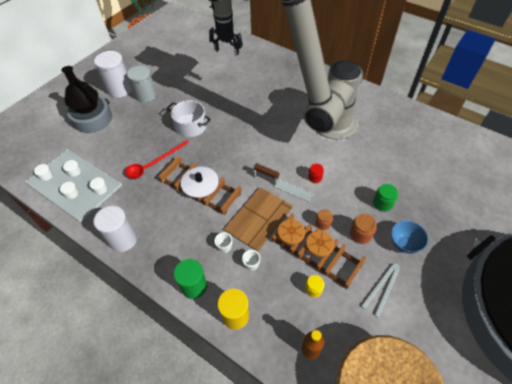

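View pics/top0.png

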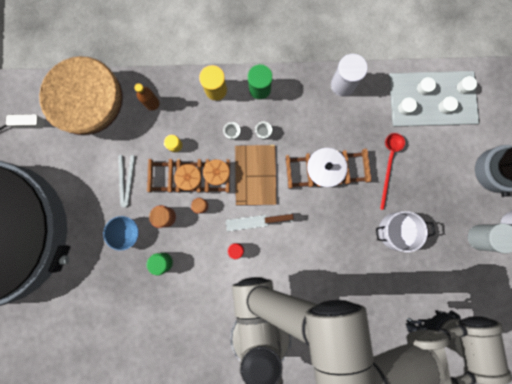

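```bash
cat > h.py <<'E'
import numpy as np, cv2
from workcell import r, command_gripper, optics
from scipy.spatial.transform import Rotation as Ro
def ext(n):
    m=optics.camera_model(n)
    if n!="wrist": return m,m["R"],m["t"]
    s=r.read_state();T=m["tool_from_camera"]
    Rt=Ro.from_quat(s["eef_rot"]).as_matrix()
    Rwc=Rt@T[:3,:3]; twc=Rt@T[:3,3]+np.array(s["eef_pos"])
    return m,Rwc.T,-Rwc.T@twc
def rays(m,uv):
    uv=np.asarray(uv,float).reshape(-1,1,2)
    return cv2.undistortPoints(uv,m["K"],np.array([m["k1"],0,0,0])).reshape(-1,2)
def onplane(n,uv,z,E=None):
    m,R,t=E or ext(n); s=rays(m,uv); d=np.c_[s,np.ones(len(s))]@R; c=-R.T@t
    return c+d*((z-c[2])/d[:,2])[:,None]
def cloud(n,depth,E=None):
    m,R,t=E or ext(n); h,w=depth.shape
    v,u=np.mgrid[:h,:w]; s=rays(m,np.c_[u.ravel(),v.ravel()])
    d=depth.ravel()[:,None]
    return ((np.c_[s*d,d]-t)@R).reshape(h,w,3)
def proj(n,X,E=None):
    m,R,t=E or ext(n); 
    return cv2.projectPoints(np.asarray(X,float).reshape(-1,1,3),cv2.Rodrigues(R)[0],t,m["K"],np.array([m["k1"],0,0,0,0]))[0].reshape(-1,2)
def shot(n,name=None):
    E=ext(n); im,d=optics.get_image(n)
    if name: cv2.imwrite(f"pics/{name}.png",im[:,:,::-1])
    return im,d,E
def quat(yaw): # tool pointing down, tool y (jaw) axis direction at angle yaw+90deg ; tool x along yaw
    x=np.array([np.cos(yaw),np.sin(yaw),0]); z=np.array([0,0,-1.]); y=np.cross(z,x)
    return Ro.from_matrix(np.c_[x,y,z]).as_quat()
E
python3 - <<'E'
from h import *
im=cv2.imread("pics/top0.png");d=np.load("top0.npy")
P=cloud("top",d)
c=im[120:270,100:400]; cv2.imwrite("pics/topcrop.png",cv2.resize(c,(800,400),interpolation=cv2.INTER_CUBIC))
for uv in [(187,177),(216,173),(199,205),(162,216),(328,166),(250,175),(285,218),(240,223),(232,131),(263,130),(350,150)]:
    u,v=uv; print(uv,P[v,u].round(3))
z=(P[:,:,2]*1500).clip(0,255).astype(np.uint8)[120:270,100:400]
cv2.imwrite("pics/zc.png",cv2.resize(z,(800,400),interpolation=cv2.INTER_NEAREST))
E
```

```text
(187, 177) [0.614 0.267 0.066]
(216, 173) [0.626 0.156 0.067]
(199, 205) [0.506 0.222 0.064]
(162, 216) [0.466 0.353 0.094]
(328, 166) [ 0.637 -0.264  0.099]
(250, 175) [0.624 0.028 0.009]
(285, 218) [ 0.449 -0.101  0.066]
(240, 223) [0.436 0.071 0.003]
(232, 131) [0.806 0.097 0.004]
(263, 130) [ 0.806 -0.028  0.009]
(350, 150) [ 0.717 -0.374  0.002]
```

View pics/topcrop.png

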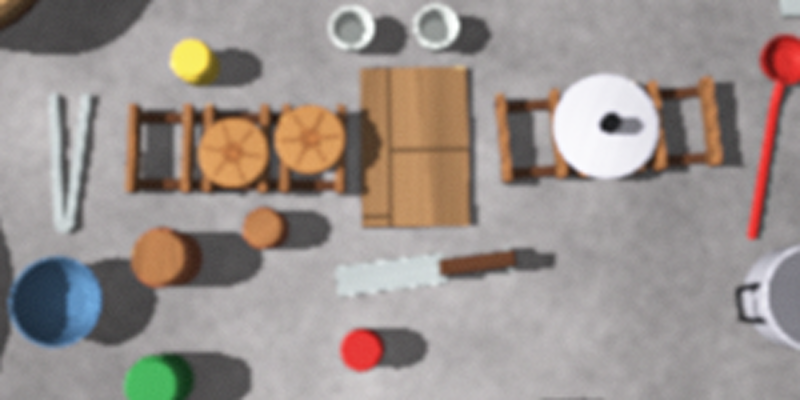

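View pics/zc.png

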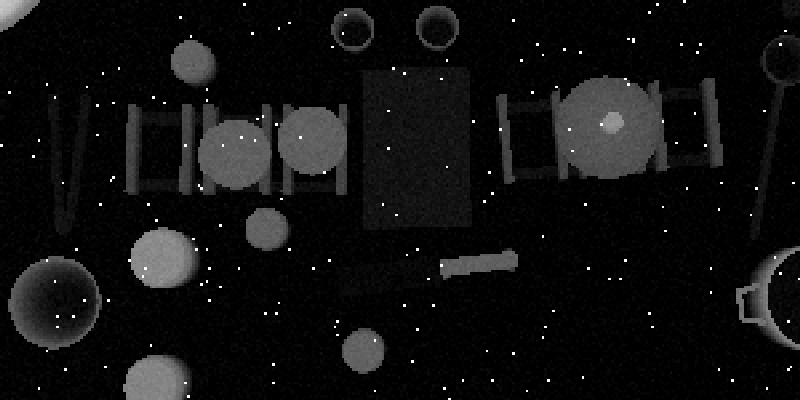

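```bash
cat > meas.py <<'E'
from h import *
def hm(n="top"):
    im,d,E=shot(n); d2=cv2.medianBlur(d,3); return im,d,cloud(n,d2,E),E
def comps(mask,minA=30):
    k,l,st,c=cv2.connectedComponentsWithStats(mask.astype(np.uint8))
    return [(l==i) for i in range(1,k) if st[i,4]>=minA]
def rect(P,m):
    q=(P[m][:,:2]*1000).astype(np.float32); return cv2.minAreaRect(q)
E
python3 - <<'E'
from meas import *
im,d,P,E=hm(); Z=P[:,:,2]
roi=np.zeros(Z.shape,bool); roi[120:270,100:400]=True
rgb=im.astype(int); hsv=cv2.cvtColor(im,cv2.COLOR_RGB2HSV)
print("z-band .035-.055");
for m in comps(roi&(Z>.037)&(Z<.053)&(hsv[:,:,1]>60)): print(m.sum(),rect(P,m),np.median(Z[m]))
print("orange z .055-.08")
for m in comps(roi&(Z>.056)&(Z<.08)):
    v,u=np.where(m); uv=np.c_[u,v]
    cv=cv2.minEnclosingCircle(uv.astype(np.float32)); zm=np.median(Z[m])
    print(m.sum(),uv.mean(0).round(1),cv[1],onplane("top",[uv.mean(0)],zm)[0].round(4),rect(P,m))
print("tall")
for m in comps(roi&(Z>.08)&(Z<.13),8):
    v,u=np.where(m); uv=np.c_[u,v];print(m.sum(),uv.mean(0),P[m].mean(0).round(4), rect(P,m))
print("board")
for m in comps(roi&(hsv[:,:,1]>60)&(Z>.006)&(Z<.02),200): print(m.sum(),rect(P,m),np.median(Z[m]))
E
```

```text
z-band .035-.055
112 ((647.6744995117188, -427.8194274902344), (125.9342041015625, 14.78538990020752), 4.059913158416748) 0.04326411509702036
34 ((684.20703125, -345.2275085449219), (47.58768844604492, 15.376700401306152), 14.007865905761719) 0.04259323538349606
108 ((629.4798583984375, -123.88017272949219), (129.10377502441406, 12.421348571777344), 3.6664834022521973) 0.04475895827496157
103 ((628.6556396484375, 420.501220703125), (11.426153182983398, 125.32186126708984), 89.55040740966797) 0.04469081465053244
108 ((626.6897583007812, 341.1615905761719), (12.279176712036133, 126.44184875488281), 87.7855224609375) 0.04404740685789518
43 ((668.8274536132812, 303.71826171875), (39.69370651245117, 19.70792579650879), 0.7087298035621643) 0.0452658806197786
35 ((660.3564453125, 226.16151428222656), (51.54616165161133, 11.99415111541748), 0.27313166856765747) 0.04438590268597895
47 ((611.9920043945312, -348.5389709472656), (11.850462913513184, 66.1670150756836), 89.181396484375) 0.0440916368256245
56 ((585.5889282226562, 116.51376342773438), (15.26630973815918, 61.41781997680664), 88.36523
[... 2785 characters left out ...]
), 41.96469497680664)
10 [386.5 230. ] [ 0.3966 -0.4718  0.0811] ((396.65966796875, -471.8040771484375), (4.1110382080078125, 14.836153030395508), 85.71380615234375)
253 [155.8458498  262.75098814] [0.297  0.3759 0.0876] ((299.5849914550781, 377.7838134765625), (69.76883697509766, 50.48838806152344), 88.9800796508789)
board
338 ((626.8728637695312, -526.837890625), (59.558536529541016, 306.11224365234375), 83.59127807617188) 0.012069396303508912
2392 ((626.5186767578125, 4.8262939453125), (157.64781188964844, 237.52224731445312), 89.06883239746094) 0.012153267329795261
312 ((408.8970031738281, 521.2154541015625), (81.77597045898438, 76.23097229003906), 2.280423879623413) 0.011439832112172097
```

```bash
python3 - <<'E'
from h import *
for p,y in [((.641,-.271,.25),0),((.4475,-.064,.06),95),((.4475,-.064,.06),-85),((.34,.157,.08),0),((.34,.157,.08),180),((.48,.267,.1),0),((.33,-.3,.1),3.5),((.5,-.28,.2),3.5),((.5,-.16,.2),3.5),((.668,.005,.06),0),((.506,.223,.05),0),((.506,.223,.05),90)]:
    q=r.solve_ik(list(p),quat(np.radians(y))); print(p,y,None if q is None else np.round(q,2))
E
```

```text
(0.641, -0.271, 0.25) 0 [-0.51  0.68  0.98 -0.    1.49  1.06]
(0.4475, -0.064, 0.06) 95 [-0.31  0.49  1.96 -0.    0.7  -0.4 ]
(0.4475, -0.064, 0.06) -85 [-0.31  0.49  1.96 -0.    0.7   2.74]
(0.34, 0.157, 0.08) 0 [ 0.23  0.35  2.14 -0.    0.65  1.8 ]
(0.34, 0.157, 0.08) 180 [ 0.23  0.35  2.14 -0.    0.65 -1.34]
(0.48, 0.267, 0.1) 0 [ 0.37  0.56  1.65 -0.    0.93  1.94]
(0.33, -0.3, 0.1) 3.5 [-0.91  0.41  1.94 -0.    0.8   0.6 ]
(0.5, -0.28, 0.2) 3.5 [-0.64  0.48  1.47 -0.    1.19  0.87]
(0.5, -0.16, 0.2) 3.5 [-0.46  0.39  1.61 -0.    1.14  1.05]
(0.668, 0.005, 0.06) 0 [-0.11  0.79  1.31 -0.    1.04  1.46]
(0.506, 0.223, 0.05) 0 [ 0.28  0.64  1.68 -0.    0.82  1.85]
(0.506, 0.223, 0.05) 90 [ 0.28  0.64  1.68 -0.    0.82  0.28]
```

Candidates for the jar (top view): brown/clay cylinders at (162,216), about 75–85 mm wide and 93 mm tall, and at (199,205), about 55–60 mm wide and 65 mm tall. There are also same-sized red (236,251) and yellow (171,142) decoys. The small brown one at (199,205) fits the description. Loaves are at (187,177) and (216,173), so lane +112 is empty. The lid is at (328,166) and the lifter at (260,220). I'll move the lid first, then look at the jar with the wrist camera.

```bash
python3 - <<'E'
from h import *
q0=quat(0)
r.reach([.641,-.271,.25],q0)
im,d,E=shot("wrist","w_lid")
P=cloud("wrist",cv2.medianBlur(d,3),E); Z=P[:,:,2]
m=(Z>.082)&(Z<.11); print("knob",m.sum(),P[m].mean(0).round(4),P[m].min(0),P[m].max(0))
m=(abs(P[:,:,0]-.64)<.1)&(abs(P[:,:,1]+.27)<.1)&(Z>.0485)&(Z<.08)
print("lid rect",cv2.minEnclosingCircle((P[m][:,:2]*1000).astype(np.float32)),m.sum())
E
```

```text
knob 869 [ 0.6188 -0.2923  0.0934] [ 0.37926319 -0.57203598  0.0821793 ] [ 0.65483134 -0.25822744  0.09614571]
lid rect ((641.1138305664062, -271.81451416015625), 75.33524322509766) 15605
```

View pics/w_lid.png

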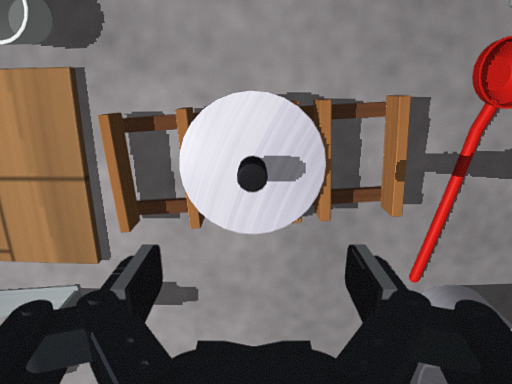

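The wrist view shows the lid at (252,163), with its knob at (252,174). It agrees with the top view at (0.641, -0.272), and its radius is 75 mm. I'll grasp it.

```bash
python3 - <<'E'
from h import *
q0=quat(0)
r.move_straight([.641,-.2718,.14],q0,speed=.2)
r.move_straight([.641,-.2718,.093],speed=.1,max_force=15)
command_gripper(0.02,50); print(r.read_state()["grip_width"])
r.move_straight([.641,-.2718,.17],speed=.12)
print(r.read_state()["grip_width"],r.read_state()["contact_force"])
r.reach([.669,.005,.17],q0)
print("stopped",r.move_straight([.669,.005,.0605],speed=.1,max_force=6), r.read_state()["eef_pos"])
command_gripper(0.06); 
r.move_straight([.669,.005,.16],speed=.2)
r.reach([.4965,.2227,.25],q0)
im,d,E=shot("wrist","w_jar")
P=cloud("wrist",cv2.medianBlur(d,3),E); Z=P[:,:,2]
m=(abs(P[:,:,0]-.506)<.05)&(abs(P[:,:,1]-.223)<.05)&(Z>.055)&(Z<.08)
print("jar",P[m].mean(0),cv2.minEnclosingCircle((P[m][:,:2]*1000).astype(np.float32)),m.sum())
shot("top","top1"); print(r.read_state()["time_s"])
E
```

```text
0.02635385468908972
0.02684029722444281 [ 0.15308343  0.0045363  -1.37312816]
stopped True [0.6682006  0.00490403 0.06057726]
jar [0.50773671 0.22320817 0.06382749] ((505.61639404296875, 223.43362426757812), 28.8775577545166) 2485
9.3333
```

View pics/w_jar.png

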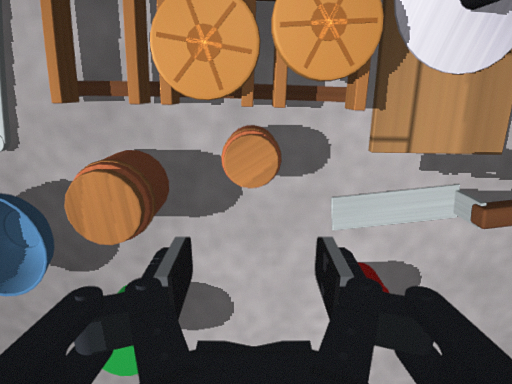

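View pics/top1.png

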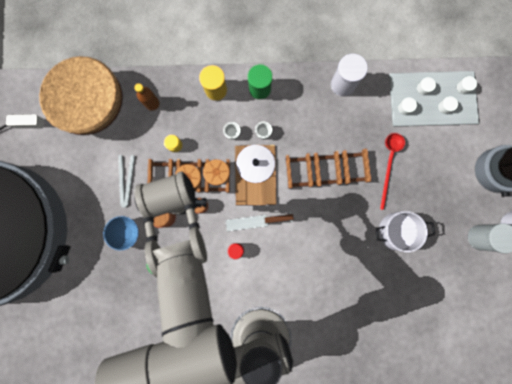

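The wrist view shows the small brown jar at (251,158), clearly smaller than the brown one at (110,205). The lid is on the board. Next I'll pick the jar.

```bash
python3 - <<'E'
from h import *
q0=quat(0)
command_gripper(0.085)
r.move_straight([.5065,.2233,.13],q0,speed=.2)
print(r.move_straight([.5065,.2233,.042],speed=.12,max_force=12))
command_gripper(0.045,40); print(r.read_state()["grip_width"])
r.move_straight([.5065,.2233,.18],speed=.15)
r.reach([.543,.005,.18],q0)
print(r.move_straight([.543,.005,.0545],speed=.1,max_force=6),r.read_state()["eef_pos"])
command_gripper(0.082)
r.move_straight([.543,.005,.15],speed=.2)
r.reach([.40,-.0,.27],quat(0)); 
im,d,E=shot("wrist","w2")
P=cloud("wrist",cv2.medianBlur(d,3),E); np.save("w2P.npy",P)
Z=P[:,:,2]
m=(abs(P[:,:,0]-.54)<.06)&(abs(P[:,:,1])<.06)&(Z>.066)&(Z<.09)
print("jar",P[m].mean(0),cv2.minEnclosingCircle((P[m][:,:2]*1000).astype(np.float32)),m.sum())
print(r.read_state()["time_s"])
E
```

```text
False
0.05942889022358902
True [0.54225704 0.0052391  0.05507696]
jar [0.53503425 0.00440183 0.07512229] ((540.54833984375, 4.554252624511719), 29.050106048583984) 2703
16.675
```

View pics/w2.png

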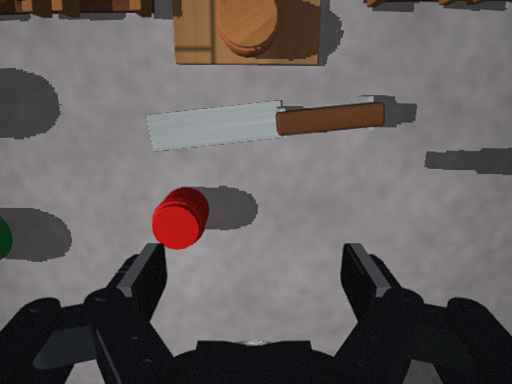

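```bash
python3 - <<'E'
from h import *
P=np.load("w2P.npy");Z=P[:,:,2]; im=cv2.imread("pics/w2.png")
m=np.zeros(Z.shape,bool); m[90:145,270:390]=True; m&=(Z>.058)&(Z<.07)
q=(P[m][:,:2]*1000).astype(np.float32); print(m.sum(),cv2.minAreaRect(q),np.median(Z[m]))
b=np.zeros(Z.shape,np.uint8); b[95:158,140:283]=1
b=(b>0)&(im.mean(2)>150)
k,l,st,c=cv2.connectedComponentsWithStats(b.astype(np.uint8)); i=1+st[1:,4].argmax()
v,u=np.where(l==i)
m_=optics.camera_model("wrist")
q=P[l==i]; print(st[i],np.median(q[:,2]),cv2.minAreaRect((q[:,:2]*1000).astype(np.float32)))
E
```

```text
2575 ((448.8250732421875, -78.86919403076172), (24.45116424560547, 109.1300048828125), 6.565114498138428) 0.06313177473102648
[ 148  101  132   50 3919] 0.0033598136706852904 ((435.3736267089844, 46.574424743652344), (43.58203887939453, 159.80198669433594), 5.990751266479492)
```

```bash
cat > rackm.py <<'E'
from meas import *
def slats(P,hsv,y0,y1,ctr):
    Z=P[:,:,2]
    m0=(Z>.038)&(Z<.052)&(P[:,:,0]>.52)&(P[:,:,0]<.74)&(P[:,:,1]>y0)&(P[:,:,1]<y1)&(hsv[:,:,1]>60)
    for m in comps(m0,60):
        q=P[m]; rc=cv2.minAreaRect((q[:,:2]*1000).astype(np.float32))
        vx,vy,cx,cy=cv2.fitLine((q[:,:2]*1000).astype(np.float32),cv2.DIST_HUBER,0,.01,.01).ravel()
        print(m.sum(),np.round(rc[0],1),np.round(rc[1],1),"yaw",np.degrees(np.arctan(vy/vx)).round(2),np.median(q[:,2]).round(4),"ymid",round(float(cy),1),"at x",round(float(cx),1))
E
python3 - <<'E'
from rackm import *
for nm,(x,y),a in [("L",(.52,.21),(.08,.45)),("R",(.53,-.276),(-.47,-.09))]:
    r.reach([x,y,.33],quat(0)); im,d,E=shot("wrist","rk"+nm); hsv=cv2.cvtColor(im,cv2.COLOR_RGB2HSV)
    P=cloud("wrist",cv2.medianBlur(d,3),E); print(nm); slats(P,hsv,*a,None)
    Z=P[:,:,2]
    if nm=="L":
        for m in comps((Z>.057)&(Z<.07)&(P[:,:,0]>.54)&(P[:,:,0]<.72),1000):
            print("loaf",cv2.minEnclosingCircle((P[m][:,:2]*1000).astype(np.float32)),P[m].mean(0))
E
```

```text
L
1277 [628.4 417.2] [ 13.6 129. ] yaw -1.74 0.044 ymid 415.5 at x 630.4
1240 [626.1 337.3] [ 13.  128.8] yaw -1.6 0.0441 ymid 336.3 at x 628.3
389 [667.1 303.8] [12.6 45.1] yaw -7.39 0.0441 ymid 303.7 at x 670.1
408 [661.5 224.8] [11.8 52.8] yaw 3.92 0.0442 ymid 223.7 at x 664.6
199 [672.5 191.5] [12.4 28.7] yaw -15.77 0.0442 ymid 193.0 at x 674.6
194 [670.7 112.9] [12.8 27.2] yaw 15.15 0.0441 ymid 111.8 at x 673.0
374 [583.1 194.4] [12.1 51.3] yaw 0.87 0.0442 ymid 195.0 at x 580.6
381 [580.1 115.8] [13.3 49.9] yaw -6.81 0.0441 ymid 115.5 at x 577.7
206 [574.6 226.9] [12.3 33.9] yaw -12.51 0.0442 ymid 225.5 at x 572.7
176 [574.2 306.2] [28.4 11.9] yaw 11.23 0.0442 ymid 307.1 at x 572.5
loaf ((631.933837890625, 154.72976684570312), 50.04194641113281) [0.63249682 0.15560724 0.06238399]
loaf ((614.4298706054688, 265.00848388671875), 50.15791320800781) [0.61526497 0.26419133 0.0623753 ]
R
1181 [ 643.6 -347.5] [130.   11.6] yaw 3.4 0.0441 ymid -347.2 at x 645.9
1255 [ 647.4 -427.9] [128.2  13.5] yaw 3.53 0.0441 ymid -426.5 at x 649.1
1157 [ 641.5 -316. ] [129.   12.6] yaw 3.84 0.0441 ymid -315.6 at x 643.9
1151 [ 636.3 -236.3] [128.7  12.8] yaw 3.51 0.0441 ymid -236.4 at x 638.3
1184 [ 634.6 -204.5] [129.8  12.9] yaw 3.28 0.0441 ymid -204.8 at x 636.7
1216 [ 629.7 -124.9] [129.4  13. ] yaw 3.34 0.0441 ymid -125.8 at x 632.2
```

View pics/rkL.png

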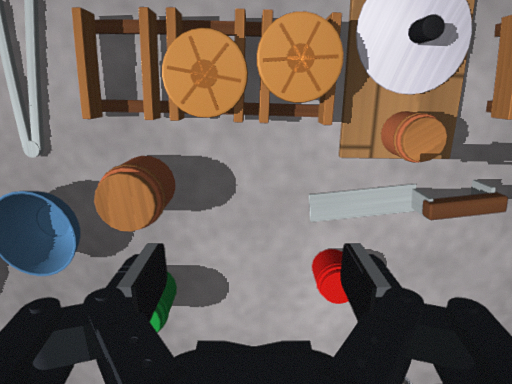

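View pics/rkR.png

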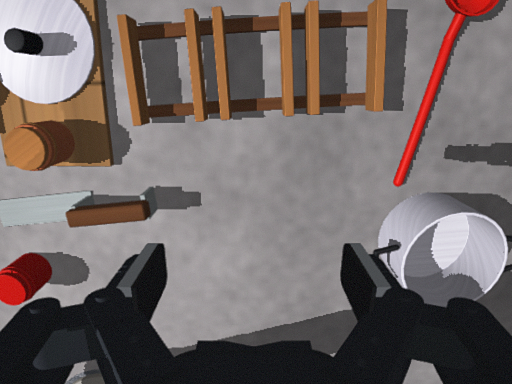

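```bash
cat >> h.py <<'E'
G=.008 # grasp along lifter x
def Lt(L,yawdeg,z): # tcp for lifter_grip pose
    a=np.radians(yawdeg); return [L[0]+G*np.cos(a),L[1]+G*np.sin(a),z+.006],quat(a)
def bladecheck(name):
    im,d,E=shot("wrist",name); P=cloud("wrist",cv2.medianBlur(d,3),E)
    s=r.read_state(); R=Ro.from_quat(s["eef_rot"]).as_matrix()
    Q=(P-np.array(s["eef_pos"]))@R  # tool coords
    x,y,z=Q[...,0],Q[...,1],Q[...,2]
    m=(abs(y)<.03)&(x>.05)&(x<.2)&(z>.04)&(z<.085)&(d>0)
    q=Q[m]
    if len(q)>50:
        A=np.c_[q[:,0],q[:,1],np.ones(len(q))]; c=np.linalg.lstsq(A,q[:,2],rcond=None)[0]
        print("blade n",m.sum(),"pitch deg (down +)",np.degrees(np.arctan(c[0])).round(2),"roll",np.degrees(np.arctan(c[1])).round(2),"z@x=.13",(c[0]*.13+c[2]).round(4),
          "rect",cv2.minAreaRect((q[:,:2]*1000).astype(np.float32)))
    return im,P,Q
E
python3 - <<'E'
from h import *
L0=(.4472,-.0640)
p,q=Lt(L0,96.2,.13); r.reach(p,q)
im,d,E=shot("wrist","w_lift"); P=cloud("wrist",cv2.medianBlur(d,3),E);Z=P[:,:,2]
hsv=cv2.cvtColor(im,cv2.COLOR_RGB2HSV)
m=(Z>.055)&(Z<.07)&(abs(P[:,:,0]-.45)<.06)&(abs(P[:,:,1]+.07)<.09)
print(m.sum(),cv2.minAreaRect((P[m][:,:2]*1000).astype(np.float32)))
im,d,E=shot("top"); P=cloud("top",cv2.medianBlur(d,3),E);Z=P[:,:,2]
print(r.read_state()["time_s"])
E
```

```text
5314 ((449.0014343261719, -78.76260375976562), (24.112083435058594, 109.1623306274414), 6.03426456451416)
20.8583
```

View pics/w_lift.png

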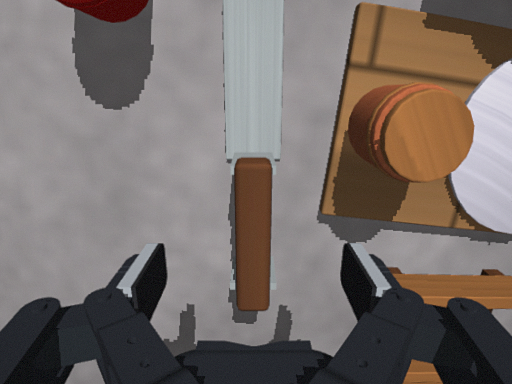

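```bash
python3 - <<'E'
from h import *
L0=(.4472,-.0640)
command_gripper(.05)
p,q=Lt(L0,96.2,.052)
print(r.move_straight(p,q,speed=.1,max_force=12))
command_gripper(.015,110); s=r.read_state();print(s["grip_width"],s["eef_pos"])
p[2]+=.15; r.move_straight(p,q,speed=.1)
s=r.read_state();print(s["grip_width"],s["contact_force"],s["torque"])
bladecheck("w_held")
E
```

```text
False
0.022428195128760646 [ 0.44681701 -0.05613193  0.05882055]
0.02245450685180185 [-0.1459609  -0.03710625 -1.77177851] [-0.05498566 -0.02421576  0.00946217]
blade n 11790 pitch deg (down +) 0.04 roll -0.07 z@x=.13 0.0556 rect ((84.20286560058594, -0.41931915283203125), (68.3027114868164, 44.54684829711914), 0.041066404432058334)
```

View pics/w_held.png

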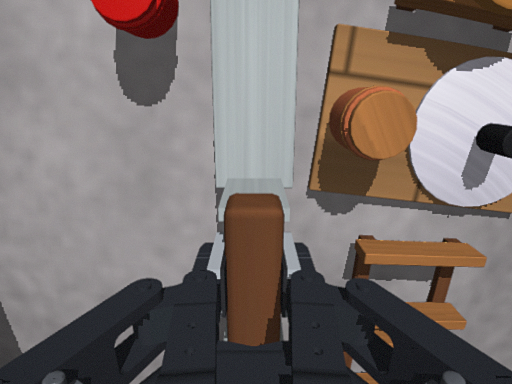

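```bash
python3 - <<'E'
from h import *
yaw=-1.75; 
ly=lambda x:.1541-np.tan(np.radians(1.75))*(x-.6204)
p,q=Lt((.345,ly(.345)),yaw,.23); r.reach(p,q)
p,q=Lt((.345,ly(.345)),yaw,.078); print(r.move_straight(p,q,speed=.1,max_force=10))
bladecheck("w_a1"); print(r.read_state()["time_s"])
shot("top","top_a1"); shot("scene","sc_a1")
E
```

```text
False
blade n 12572 pitch deg (down +) 0.89 roll -4.38 z@x=.13 0.058 rect ((88.00863647460938, -0.0035495758056640625), (76.02938842773438, 59.96854019165039), 0.02739229053258896)
27.9167
```

View pics/w_a1.png

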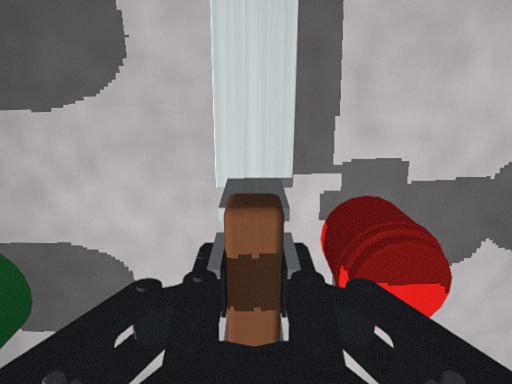

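View pics/sc_a1.png

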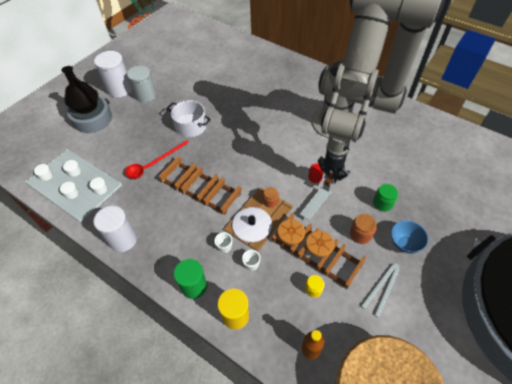

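The blade is straight in the jaws and in front of loaf 1's lane; the red decoy at (385,245) is clear of it. I'll insert it and lift.

```bash
python3 - <<'E'
from h import *
yaw=-1.75
ly=lambda x:.1541-np.tan(np.radians(1.75))*(x-.6204)
p,q=Lt((.492,ly(.492)),yaw,.078); print(r.move_straight(p,q,speed=.08,max_force=8))
shot("wrist","w_in1")
p,q=Lt((.492,ly(.492)),yaw,.100); r.move_straight(p,q,speed=.03)
r.hold(.2); shot("wrist","w_up1")
p,q=Lt((.492,ly(.492)),yaw,.20); r.move_straight(p,q,speed=.06)
im,d,E=shot("wrist","w_up2"); shot("scene","sc_up2")
P=cloud("wrist",cv2.medianBlur(d,3),E);Z=P[:,:,2]
s=r.read_state(); m=(Z>.155)&(Z<.19)&(P[...,0]>.56)
np.save("P.npy",P)
q_=P[m]; print(m.sum(),q_.mean(0),cv2.minEnclosingCircle((q_[:,:2]*1000).astype(np.float32)))
A=np.c_[q_[:,:2],np.ones(len(q_))];print(np.degrees(np.linalg.lstsq(A,q_[:,2],rcond=None)[0][:2]))
print(s["contact_force"],s["torque"],s["time_s"])
E
```

```text
False
11567 [0.60077079 0.15587716 0.16754084] ((614.96484375, 155.30615234375), 46.87083435058594)
[ 1.6506698  -0.20478091]
[-0.01316865 -0.02233394 -4.45778953] [-0.02171373  0.28866816  0.06503622] 33.1083
```

View pics/w_up2.png

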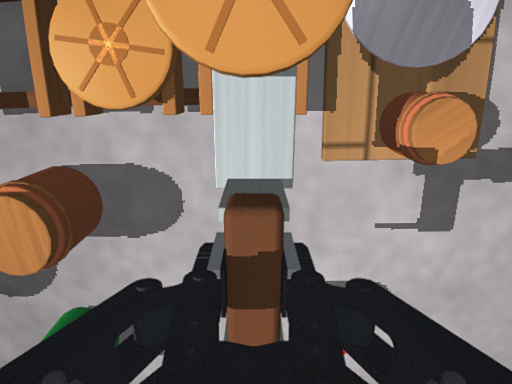

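View pics/sc_up2.png

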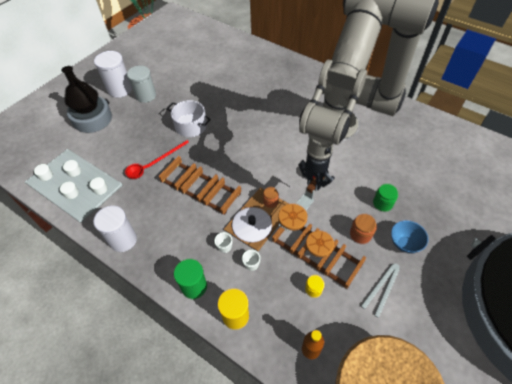

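```bash
cat > place.py <<'E'
from h import *
import sys
def place(c,tag,yaw=3.5):
    a=np.radians(yaw); u=np.array([np.cos(a),np.sin(a)]); c=np.array(c)
    L=c-.14*u
    p,q=Lt(L,yaw,.20); r.move_straight(p,q,speed=.13)
    r.hold(.2); shot("wrist","w_c"+tag)
    p,q=Lt(L,yaw,.110); r.move_straight(p,q,speed=.07)
    p,q=Lt(L,yaw,.078); print("set",r.move_straight(p,q,speed=.03))
    r.hold(.2); shot("wrist","w_s"+tag)
    p,q=Lt(L-.155*u,yaw,.078); print("out",r.move_straight(p,q,speed=.08,max_force=8))
    shot("wrist","w_o"+tag); shot("scene","sc_o"+tag); im,d,E=shot("top","top_o"+tag)
    P=cloud("top",cv2.medianBlur(d,3),E);Z=P[...,2]
    m=(Z>.055)&(Z<.075)&(np.hypot(P[...,0]-c[0],P[...,1]-c[1])<.07)
    print("loaf",m.sum(),P[m].mean(0).round(4),cv2.minEnclosingCircle((P[m][:,:2]*1000).astype(np.float32)),r.read_state()["time_s"])
E
python3 - <<'E'
from place import *
place((.6321,-.1644),"1")
E
```

```text
set False
out False
loaf 527 [ 0.6307 -0.1623  0.0628] ((631.42431640625, -162.85020446777344), 50.06001663208008) 41.1833
```

View pics/w_s1.png

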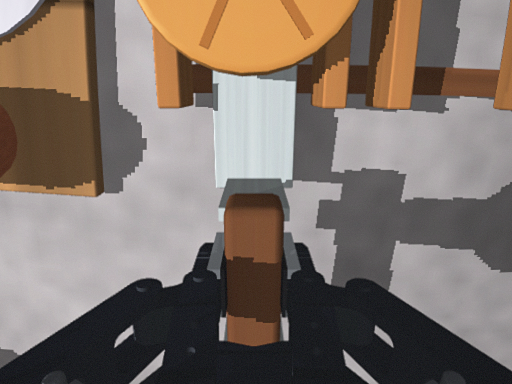

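View pics/sc_o1.png

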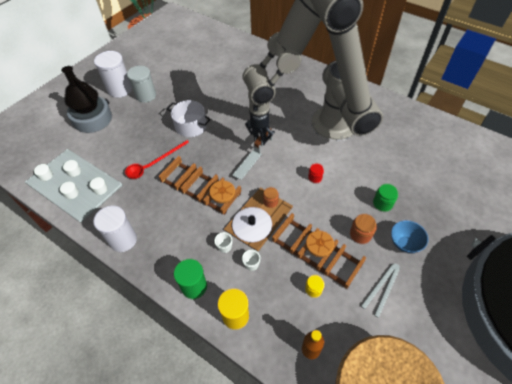

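View pics/top_o1.png

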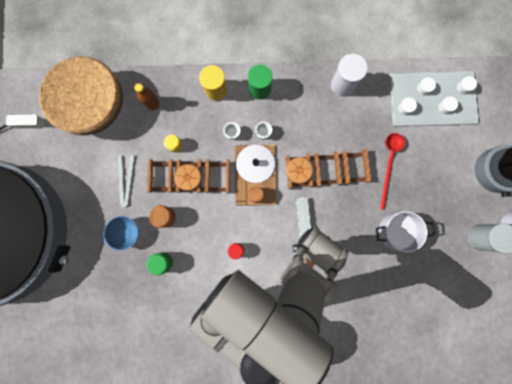

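```bash
python3 - <<'E'
from h import *
a=np.radians(3.5);u=np.array([np.cos(a),np.sin(a)]);L=np.array((.6321,-.1644))-.295*u
p,q=Lt(L,3.5,.23); r.move_straight(p,q,speed=.15)
yaw=-1.75
ly=lambda x:.2660-np.tan(np.radians(1.75))*(x-.6238)
p,q=Lt((.345,ly(.345)),yaw,.23); r.reach(p,q)
p,q=Lt((.345,ly(.345)),yaw,.078); print(r.move_straight(p,q,speed=.1,max_force=10))
xe=.4745
p,q=Lt((xe,ly(xe)),yaw,.078); print(r.move_straight(p,q,speed=.08,max_force=8))
shot("wrist","w_in2")
p,q=Lt((xe,ly(xe)),yaw,.100); r.move_straight(p,q,speed=.03)
p,q=Lt((xe,ly(xe)),yaw,.20); r.move_straight(p,q,speed=.06)
shot("wrist","w_up22"); shot("scene","sc_up22")
s=r.read_state();print(s["contact_force"],s["torque"],s["time_s"])
E
```

```text
False
False
[-0.46285492  0.43272976 -3.45343754] [0.00273597 0.22694163 0.00909588] 50.3083
```

View pics/w_up22.png

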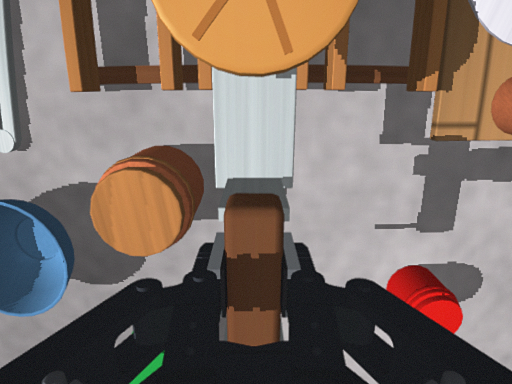

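View pics/sc_up22.png

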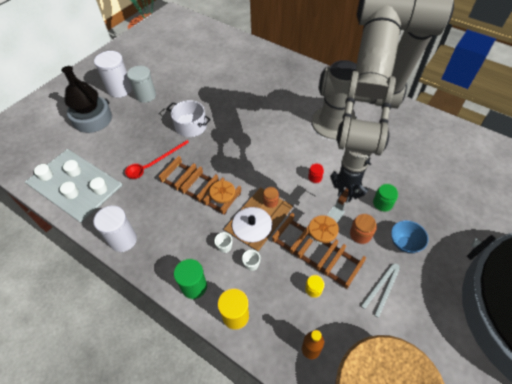

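```bash
python3 - <<'E'
from place import *
place((.6389,-.2762),"2")
E
```

```text
set False
out False
loaf 546 [ 0.6378 -0.2747  0.0627] ((639.5579833984375, -266.2080078125), 60.096134185791016) 60.1083
```

View pics/sc_o2.png

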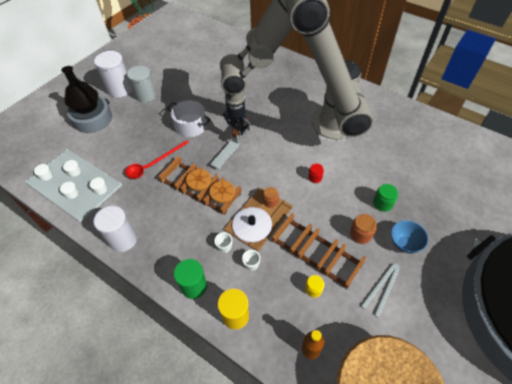

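View pics/top_o2.png

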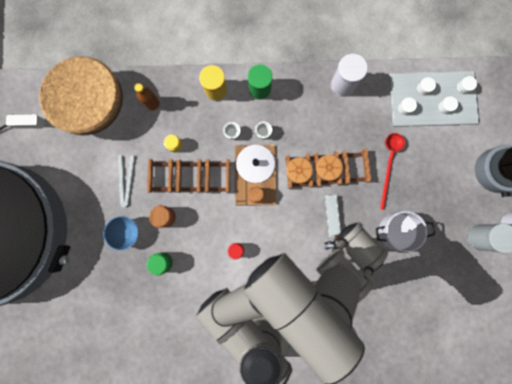

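```bash
python3 - <<'E'
from h import *
a=np.radians(3.5);u=np.array([np.cos(a),np.sin(a)]);L=np.array((.6389,-.2762))-.295*u
p,q=Lt(L,3.5,.23); r.move_straight(p,q,speed=.15)
L0=(.4472,-.0640)
p,q=Lt(L0,96.2,.2); r.reach(p,q)
p,q=Lt(L0,96.2,.08); r.move_straight(p,q,speed=.12)
p,q=Lt(L0,96.2,.0525); print(r.move_straight(p,q,speed=.03,max_force=4),r.read_state()["eef_pos"],r.read_state()["contact_force"])
command_gripper(.05); r.hold(.2)
p,q=Lt(L0,96.2,.13);r.move_straight(p,q,speed=.15)
r.reach([.30,-.30,.35],quat(0)) if r.solve_ik([.30,-.30,.35],quat(0)) is not None else r.reach(p[:2]+[.35],q)
from meas import comps
im,d,E=shot("top","top_f"); shot("scene","sc_f")
P=cloud("top",cv2.medianBlur(d,3),E);Z=P[...,2]
def blob(c,rad,z0,z1,n):
    m=(Z>z0)&(Z<z1)&(np.hypot(P[...,0]-c[0],P[...,1]-c[1])<rad)
    f=(P[m][:,:2]*1000).astype(np.float32); print(n,m.sum(),P[m].mean(0).round(4),cv2.minEnclosingCircle(f),cv2.minAreaRect(f))
blob((.632,-.164),.056,.055,.075,"loaf1");blob((.639,-.276),.056,.055,.075,"loaf2")
blob((.5405,.005),.04,.066,.09,"jar");blob((.669,.005),.09,.0165,.04,"lid");blob((.669,.005),.03,.05,.075,"knob")
blob((.449,-.079),.07,.055,.07,"handle");print(r.read_state()["time_s"])
E
```

```text
True [ 0.44612873 -0.05595916  0.05877823] [-0.7678088   0.60772331  5.43586222]
loaf1 524 [ 0.6309 -0.1625  0.063 ] ((631.402099609375, -162.96888732910156), 50.082584381103516) ((631.21630859375, -162.76600646972656), (95.85335540771484, 93.51123046875), 88.18714141845703)
loaf2 535 [ 0.6377 -0.2762  0.0627] ((638.7482299804688, -276.7329406738281), 49.81877517700195) ((638.1382446289062, -277.3829650878906), (95.66820526123047, 96.59518432617188), 88.66598510742188)
jar 180 [0.5408 0.0045 0.0758] ((541.7186279296875, 4.4944281578063965), 28.50514030456543) ((542.0214233398438, 5.413326263427734), (52.87442398071289, 53.82035446166992), 88.6046371459961)
lid 1026 [0.6675 0.0051 0.0223] ((667.3399658203125, 4.032175064086914), 76.11100006103516) ((666.7669067382812, 5.343994140625), (146.56846618652344, 144.35794067382812), 88.41738891601562)
knob 40 [0.6672 0.0036 0.0617] ((668.6998291015625, 3.2285807132720947), 13.438379287719727) ((667.5181884765625, 4.072601318359375), (23.594812393188477, 22.081829071044922), 43.8128776550293)
handle 147 [ 0.4941 -0.074   0.0629] ((493.54071044921875, -76.53248596191406), 46.17200469970703) ((495.2807922363281, -75.99957275390625), (24.116052627563477, 91.69967651367188), 17.026668548583984)
66.9833
```

View pics/top_f.png

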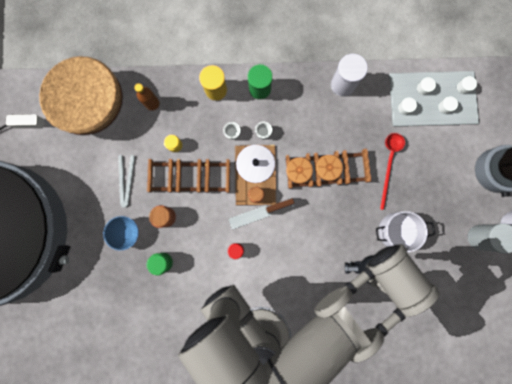

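View pics/sc_f.png

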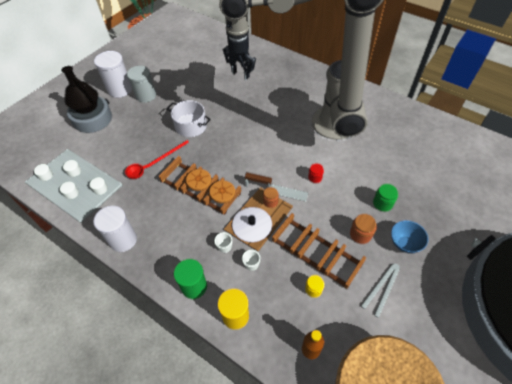

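The lifter was knocked aside after I released it: it has moved about 45 mm and turned 10° more. Everything else is in place. I'll look closely, then put it back.

```bash
python3 - <<'E'
from h import *
r.reach([.40,-.0,.29],quat(0)); 
im,d,E=shot("wrist","w3"); P=cloud("wrist",cv2.medianBlur(d,3),E); Z=P[:,:,2]
m=(Z>.056)&(Z<.07)&(abs(P[...,0]-.49)<.07)&(P[...,1]<-.01)&(P[...,1]>-.14)
q=(P[m][:,:2]*1000).astype(np.float32); print(m.sum(),cv2.minAreaRect(q),np.median(Z[m]),P[m].mean(0))
hsv=cv2.cvtColor(im,cv2.COLOR_RGB2HSV)
b=(im.mean(2)>170)&(Z<.02)&(P[...,0]>.38)&(P[...,0]<.52)
k,l,st,c=cv2.connectedComponentsWithStats(b.astype(np.uint8)); i=1+st[1:,4].argmax()
q=P[l==i]; print(st[i],np.median(q[:,2]),cv2.minAreaRect((q[:,:2]*1000).astype(np.float32)))
E
```

```text
2687 ((502.6047058105469, -69.13334655761719), (130.89515686035156, 77.4199447631836), 73.28701782226562) 0.06310449432851303 [ 0.50034904 -0.0802602   0.06297666]
[272  88   7   4  10] 0.0029811911378114756 ((477.87445068359375, -27.793500900268555), (1.5106661319732666, 7.693382263183594), 18.073814392089844)
```

View pics/w3.png

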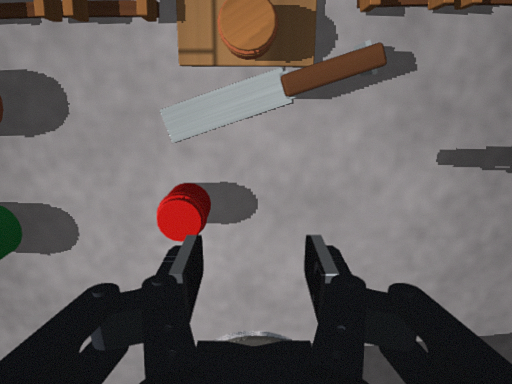

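```bash
python3 - <<'E'
from h import *
im,d,E=shot("wrist"); P=cloud("wrist",cv2.medianBlur(d,3),E); Z=P[:,:,2]
box=np.zeros(Z.shape,bool); box[40:100,279:390]=True
m=box&(Z>.056)&(Z<.07)
q=(P[m][:,:2]*1000).astype(np.float32); print(m.sum(),cv2.minAreaRect(q),np.median(Z[m]))
box=np.zeros(Z.shape,bool); box[64:146,155:300]=True
b=box&(im.mean(2)>150)&(Z<.03)
k,l,st,c=cv2.connectedComponentsWithStats(b.astype(np.uint8)); i=1+st[1:,4].argmax()
q=P[l==i]; print(st[i],np.percentile(q[:,2],[5,50,95]),cv2.minAreaRect((q[:,:2]*1000).astype(np.float32)))
E
```

```text
2509 ((498.0698547363281, -85.22259521484375), (24.525972366333008, 109.58780670166016), 18.20677375793457) 0.06310326518571986
[ 159   68  132   74 4428] [0.00267013 0.0033058  0.00386952] ((458.4775390625, 34.79838562011719), (43.616817474365234, 161.10556030273438), 18.40359878540039)
```

```bash
python3 - <<'E'
from h import *
L1=(.4934,-.0710); y1=108.3
command_gripper(.05)
p,q=Lt(L1,y1,.15); r.reach(p,q)
p,q=Lt(L1,y1,.052); print(r.move_straight(p,q,speed=.1,max_force=12))
command_gripper(.015,80); print(r.read_state()["grip_width"])
p,q=Lt(L1,y1,.12); r.move_straight(p,q,speed=.1)
L0=(.4472,-.0640)
p,q=Lt(L0,96.2,.12); r.move_straight(p,q,speed=.1)
p,q=Lt(L0,96.2,.0525); print(r.move_straight(p,q,speed=.03,max_force=4),r.read_state()["eef_pos"])
command_gripper(.05); r.hold(.2)
p,q=Lt(L0,96.2,.15);r.move_straight(p,q,speed=.15)
r.reach([.40,-.0,.29],quat(0)); r.hold(1)
im,d,E=shot("wrist","w4"); P=cloud("wrist",cv2.medianBlur(d,3),E); Z=P[:,:,2]
m=(Z>.056)&(Z<.07)&(abs(P[...,0]-.449)<.04)&(P[...,1]<-.01)&(P[...,1]>-.16)
q=(P[m][:,:2]*1000).astype(np.float32); print(m.sum(),cv2.minAreaRect(q),np.median(Z[m]))
r.reach([.30,-.30,.35],quat(0))
im,d,E=shot("top","top_g"); shot("scene","sc_g")
P=cloud("top",cv2.medianBlur(d,3),E);Z=P[...,2]
def blob(c,rad,z0,z1,n):
    m=(Z>z0)&(Z<z1)&(np.hypot(P[...,0]-c[0],P[...,1]-c[1])<rad)
    f=(P[m][:,:2]*1000).astype(np.float32); print(n,m.sum(),P[m].mean(0).round(4),cv2.minEnclosingCircle(f),cv2.minAreaRect(f))
blob((.632,-.164),.056,.055,.075,"loaf1");blob((.639,-.276),.056,.055,.075,"loaf2")
blob((.5405,.005),.04,.066,.09,"jar");blob((.669,.005),.09,.0165,.04,"lid")
blob((.449,-.079),.07,.055,.07,"handle");print(r.read_state()["time_s"])
E
```

```text
False
0.02250213729670176
False [ 0.44636937 -0.05606938  0.05867817]
2290 ((448.5903625488281, -79.11062622070312), (24.41460418701172, 110.31201934814453), 6.6091508865356445) 0.06308203378379734
loaf1 526 [ 0.6307 -0.1623  0.0629] ((630.5343627929688, -163.41371154785156), 50.65380859375) ((631.30126953125, -162.6273956298828), (95.52499389648438, 93.29736328125), 87.73567962646484)
loaf2 531 [ 0.6379 -0.2763  0.0628] ((638.8287353515625, -277.4809875488281), 50.17461013793945) ((638.0573120117188, -277.3019104003906), (95.88694763183594, 97.22057342529297), 86.18622589111328)
jar 185 [0.5399 0.0046 0.0754] ((541.5037841796875, 5.56754207611084), 29.723608016967773) ((539.299560546875, 4.233921051025391), (52.98672103881836, 56.34157180786133), 41.528690338134766)
lid 1021 [0.6666 0.0041 0.0226] ((668.0145263671875, 5.149320602416992), 75.19804382324219) ((669.115478515625, 2.7604827880859375), (144.4532012939453, 146.35772705078125), 77.98408508300781)
handle 185 [ 0.4486 -0.0785  0.0633] ((448.25128173828125, -79.06437683105469), 54.37471389770508) ((448.679443359375, -79.01737976074219), (23.818599700927734, 108.06538391113281), 6.263544082641602)
80.8833
```

View pics/top_g.png

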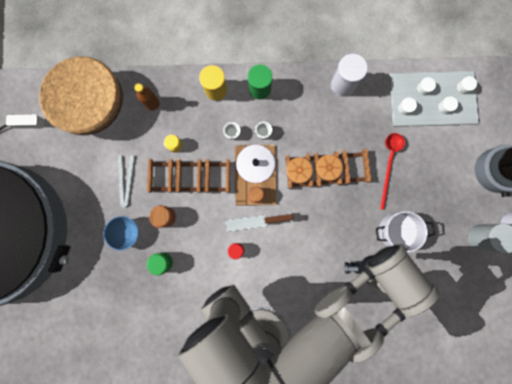

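View pics/w4.png

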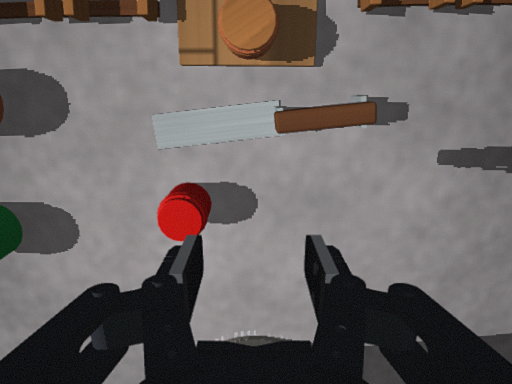

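The lifter is back at its original pose (handle (0.4486, -0.079), yaw 96°), and everything else is in place. I'm handing in.

```bash
python3 -c "
from h import *
r.finish_job(); print('done')"
```

```text
the job is handed in; nothing more can be done
done
```

The job is done and handed in; the last clock reading before that was about 81 s of the 210 s allowed. I moved the pot lid and then the small brown jar onto the board. Only two loaves were present, and I carried both across with the lifter, to lanes +112 and 0 of the other rack.

**Knock:** after I first put the lifter back, it was knocked about 45 mm aside. I saw this in the check picture, picked it up again and laid it back.

**Last checks** (top camera, plus the wrist camera for the lifter):

| Thing | Measured | Compared with |
|---|---|---|
| Loaves | tops level at 63 mm, centres within about 2 mm of their lane centres | expected top height 63 mm |
| Jar | upright on the board at (0.54, 0.005), top at 75 mm | expected top height 77 mm |
| Lid | flat on the board at (0.667, 0.004) | within a few mm of where I set it down |
| Lifter | flat on the bench, about 1 mm and 1° from its first measured pose | first wrist measurement |

- **Other kitchen things:** they looked untouched in the final picture; I did not measure them.
- **Disagreement:** the top and wrist cameras differed by about 3–4 mm on the outer slats of the loaf rack. I used the wrist values, and the blade met no contact in either slot.

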